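# Pack a denture in its dispatch case and lock the quarter-turn lid

## Robot

A 7-joint arm with a two-finger parallel gripper is mounted at the origin on a cart in front of the work surface, level with it; the furniture and walls round the work are solid. World frame = base frame: x ahead of the robot, y to its left, z up, the work surface at z = 0. Lengths are in mm, angles in rad, forces in N, time in s.
With the tool pointing down it reaches from about 425 to 925 mm from the base axis. Payload 6.8 kg.
Tool frame: the origin (TCP) lies at the centre of the arm's flange, where the gripper is bolted on; the fingertips stand 182 mm ahead of it and the grasp point (between the pads) lies 163 mm ahead of it; z points along the fingers, y is the line along which they close (so a half turn about z gives the same grasp; the last joint's range is limited). The gripper opens to 88 mm and grips with 3 to 60 N. Pads are 20 mm wide; open, the fingers measure 115 mm over their backs; the gripper's body (75 mm by 178 mm) begins 61 mm behind the grasp point.
Start: joints at [-1.331, 0.477, 0.022, 1.555, -0.011, 1.109, -0.083], TCP at [230.059, 634.599, 404.664] pointing down, gripper open.
Joint ranges: [-2.96, 2.96], [-0.34, 2.1], [-1.41, 1.46], [0.24, 2.44], [-1.37, 4.51], [0.17, 1.92], [-2.96, 2.96]. Speed limits (rad/s): [2.39, 2.39, 3.14, 3.14, 3.14, 3.14, 3.14].

## Interface

Orientations are given as a 3x3 rotation matrix whose columns are the frame's x, y, z axes.
In Python, from plant import ctrl, monitor, grab_frame, hand_in gives the robot as it stands (ctrl), with the cameras as plain functions, the readings (monitor) and the job as plain functions.
- The arm moves only by the tool drive_effector, called after "Request:" as a command line: name --argument value ..., lists and objects as JSON in quotes. Schema: {"type":"object","properties":{"moves":{"type":"array","items":{"type":"array","prefixItems":[{"type":"array","items":{"type":"number"},"minItems":3,"maxItems":3},{"type":"array","items":{"type":"number"},"minItems":3,"maxItems":3}],"minItems":2,"maxItems":2},"minItems":1,"maxItems":12},"jaw":{"type":"number"},"grip_force":{"type":"number"},"only":{"type":"string"},"quiet":{"type":"boolean"},"lines":{"type":"string"}},"required":["moves"],"additionalProperties":false}. moves is a list of rows, 1 to 12 of them, each written [[dx, dy, dz], [rx, ry, rz]]: dx, dy, dz in m, then a rotation vector rx, ry, rz in rad; each row shifts and turns the commanded pose from where the row before left it, along the tool's axes as they then stand; what a row does not reach is not made up. A row lasts 1/8 s, in which the tool goes at most 62.5 mm and 0.188 rad, less where a joint would pass 70% of its speed; a pose out of reach is approached as far as the arm can. jaw is the opening from 0.0 (shut) to 1.0 (fully open), set as the call begins (left out keeps the last). The fingers move at their own pace and stop on an object; grip_force is the grip in N (left out, the last holds). Time passes only in rows, so rows that do not move let the fingers close. The tool returns the time, the measured TCP pose, the force, the opening and the grip force at its end. only (a regular expression) keeps the lines of the reply that match it, lines (a string "A,B") keeps lines A to B, and quiet returns only ok. Input that does not fit is refused with a message, and nothing moves.
- monitor.get_state(): the state, without advancing time (a new reading comes with each control period).
- grab_frame(name): name is "side" or "top" or "wrist"; returns a dict with "frame" (400x640x3 uint8, red, green, blue), "fx", "fy", "cx", "cy" (pixels), "R" (3x3) and "t" (3): a world point X has camera coordinates R X + t. Camera axes: x right, y down, z forward; pixel columns grow to the right and rows downward; lengths in mm; the calibration is good to about 2 mm. A picture is of the moment at which its call begins. There is no depth.
- hand_in(): hands the job in; it is judged then, once.
The state is a dict: "time_s": time; "joints": joint angles; "joint_vel": joint speeds; "tau": joint torques, N m; "position": TCP position; "tcp_rot": TCP orientation; "ft_force": force on the tool from outside, world axes, zero at the start; "torque": the same for the moment, N m; "grip_width": opening from 0.0 (shut) to 1.0 (fully open); "gripper_force": force on a finger pad.
Only numpy, scipy, OpenCV 4.12 (cv2) and the standard library are available. Lean on these libraries where they do the work, as an engineer would, in place of code of your own. Each camera call takes 0.05 s, during which the arm holds its last target. There are 200 camera calls.

## Task

Stand the pink denture on its white cast upright on the black mat inside the grey case, let go of it, and shut the clear lid fully. Then turn the orange wing knob on the lid until it lines up with the green marks, push it down through the slot, turn it a quarter turn clockwise to the red mark so that it locks down, and let go. Leave the other things on the bench where they are.

Things in the scene. Friction and masses are not known exactly. Their poses are not given: they have to be found in the camera images.
- denture: Pink denture with teeth on a white plaster cast, loose, 61 (its x) x 70 (its y) x 37 mm high, about 100 g. Origin at the centre of its flat underside, z up. The cast's sides are upright from 0 to 19 mm above the underside and are the place to grasp it, across x or y.
- case: Grey open-topped case fixed to the bench, outside 170 (x) x 180 (y) x 60 mm high, walls and floor 5 mm. Origin at the centre of its underside; its -x side is the front, towards the robot; z up. Inside lie the black mat (see pad_center) and, at the front, the steel slotted bracket (see slot). Its clear lid is hinged on the far (+x) top edge.
- pad_center (a point): Centre of the top of the black rubber mat in the case, 100 (x) x 150 (y) mm: case frame (26, 0, 9) mm. The denture belongs here, at most 34 mm off in x and 60 mm in y.
- lid (a joint): Angle of the clear lid with grey frame: 0 shut; starts open at 1.65 to 1.95, leaning a little back. Stiff hinge (0.4 N m friction): it stays where it is left; push its outer (back) face shut, about 4 N near the free edge. 170 mm from hinge to free edge, 182 mm wide; shut, its 5 mm panel lies 60 to 65 mm above the bench, its thin raised frame is not solid.
- lid_hinge (a point): Centre of the lid's hinge line (along the case's y), case frame (85, 0, 60) mm. At lid angle a the lid points from here along case (-cos a, 0, sin a), its outer face looks along case (sin a, 0, cos a).
- lid_edge (a point): Middle of the lid's free edge, on the outer face, 170 mm from the hinge.
- stud_grip (a point): Grip point of the orange wing knob, on its turning axis, 9 mm below its top. Wing 64 mm long (point y), 13 mm thick (point x), 27 mm high; point z is up the axis. The axis is 140 mm from the hinge in the lid's middle: lid shut, case x = -55, y = 0, the grip point 107 mm, the wing's underside 89 mm above the bench. A black 32 mm disc, 5 mm thick, lies under the wing.
- stud (a joint): Angle of the wing knob, growing clockwise seen from above (lid shut); starts at 0.4 to 1.3. 0: wing along the case's y, between the green marks on the lid, in line with the slot (0.15 either way still enters). 1.57: wing along the case's x, at the red mark behind it. Stops at -0.3 and 1.6. Friction 0.03 N m.
- plunger (a joint): How far the knob is pushed down, m: 0 up, 0.018 fully down. A spring lifts it (3.4 N at the top, 8.4 N fully down). Out of line with the slot it stops at about 0.002. Past 0.0145 its cross bar can be turned beneath the plate; then it locks, springing back to about 0.0145.
- cast_plain: Bystander: bare yellow stone cast without denture, 63 x 72 x 29 mm, loose. Origin under its centre.
- pot: Bystander: blue wax pot with red lid, 56 x 60 x 71 mm, loose. Origin under its centre.
- tub: Bystander: white tub with a blue stripe, 57 x 77 x 50 mm, loose. Origin under its centre.
- burner: Bystander: white spirit burner with red collar, 58 x 66 x 58 mm, loose. Origin under its centre.
- wax_box: Bystander: flat white and red cardboard box, 60 x 90 x 20 mm, loose. Origin under its centre.
- slot (a point): Centre of the slot in the top plate of the steel bracket in the case, right below the knob when the lid is shut: case frame (-55, 0, 46) mm. Slot 11 mm wide, along the case's y; plate 5 mm thick, hollow below. The bracket fills x = -76 to -32 mm, y = -32 to +32 mm, up to z = 46 mm.
- lamp_cream: Fixed cream magnifier lamp on a jointed arm, left of the work. Its round head hangs over x = 0.25 to 0.49, y = 0.37 to 0.41 m, z = 0.20 to 0.48 m, its arm above that, up to z = 0.82: keep clear, pass on the robot's side of it. Fixed mugs, casts and boxes up to 90 mm high stand all round the work, the nearest 40 mm from where the denture or yellow cast stands.

How it is judged:
By the outcome, as a careful person would: the job done as asked, in the order asked, and still so for the second after the job is handed in, with the robot touching nothing.
It also fails if it takes over 72 s, if anything falls off the work surface, if the arm or the gripper's body presses on something with over 40 N, if the wrist force passes 120 N, or if a joint passes its speed limit or range.

## Working session

There is one attempt and no reset: what is moved stays moved. The work goes in short steps, Python scripts to look and compute and a tool call to move; the robot and the scene stay as the last step left them, time stands still between calls to the robot, and variables do not carry over. Pictures are saved under pics/ and viewed, at most 11 in all, crops included, and the job is handed in when it is done.

```bash
ls; mkdir -p pics; cat > h.py <<'E'
import numpy as np, cv2, pickle
from plant import ctrl, monitor, grab_frame, hand_in
def grab(n,f):
    g=grab_frame(n); pickle.dump(g,open(f'pics/{f}.pkl','wb'))
    cv2.imwrite(f'pics/{f}.png',g['frame'][:,:,::-1]); return g
def load(f): return pickle.load(open(f'pics/{f}.pkl','rb'))
def onz(g,u,v,z):
    R=np.array(g['R']);t=np.array(g['t']);c=-R.T@t
    d=R.T@np.array([(u-g['cx'])/g['fx'],(v-g['cy'])/g['fy'],1]); return c+d*(z-c[2])/d[2]
def proj(g,X):
    p=np.array(g['R'])@np.array(X,float)+np.array(g['t']); return np.array([g['fx']*p[0]/p[2]+g['cx'],g['fy']*p[1]/p[2]+g['cy']])
def tri(obs):
    A=[];b=[]
    for g,u,v in obs:
        R=np.array(g['R']);t=np.array(g['t']);c=-R.T@t
        d=R.T@np.array([(u-g['cx'])/g['fx'],(v-g['cy'])/g['fy'],1]);d/=np.linalg.norm(d)
        P=np.eye(3)-np.outer(d,d);A.append(P);b.append(P@c)
    return np.linalg.lstsq(np.vstack(A),np.hstack(b),rcond=None)[0]
E
python3 - <<'E'
from h import *
ims=[grab(n,n+'0')['frame'] for n in('top','side','wrist')]
for n in('top','side','wrist'):
    g=load(n+'0');R=np.array(g['R']);print(n,-R.T@np.array(g['t']),R[2],g['fx'],g['cx'],g['cy'])
s=monitor.get_state();print(s['position'],s['tcp_rot'],s['time_s'])
E
```

```text
pics
plant.py
top [ 404.94243911  -54.45225645 1261.39864053] [ 0.12090955  0.02454944 -0.99235992] 378.72965534390596 322.4726607719759 204.43068369074774
side [ 660.88271282  643.32967283 1041.89407111] [-0.11164494 -0.59504649 -0.79589891] 436.28890243405624 321.71905618642836 200.8224057472855
wrist [158.21538895 661.3616445  383.23534289] [ 0.26042066 -0.0963628  -0.96067439] 303.0263303653805 317.3124694871479 204.26529090136677
[229.98642101 634.40241577 403.91410723] [[-9.40123917e-01  3.40832611e-01 -3.88880389e-04]
 [ 3.40832822e-01  9.40122976e-01 -1.33340792e-03]
 [-8.88735153e-05 -1.38611188e-03 -9.99999035e-01]] 0.15
```

View pics/top0.png

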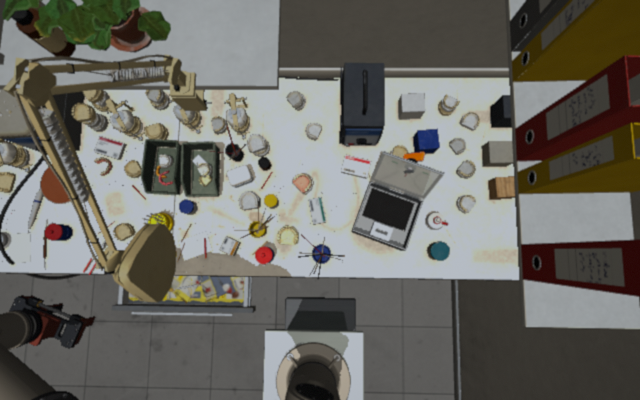

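View pics/side0.png

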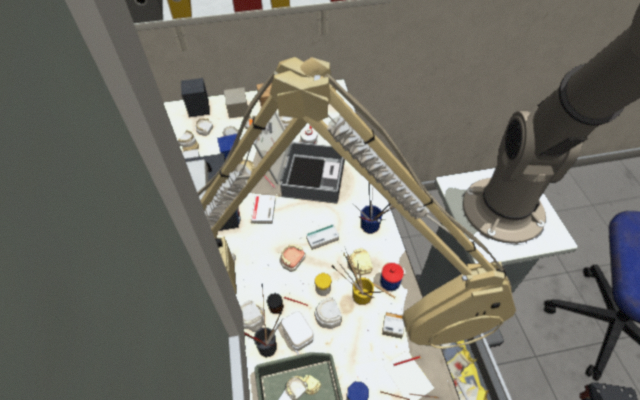

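The top view shows the denture at about (302,183), the case at (400,205) with its lid open at the far side, and the knob at (413,157). In the side view the denture is at (292,257) and the case at (312,172). I'll zoom in on these.

```bash
python3 - <<'E'
from h import *
t=load('top0')['frame'];s=load('side0')['frame']
def c(f,x0,y0,w,h,k): return cv2.resize(f[y0:y0+h,x0:x0+w],None,fx=k,fy=k,interpolation=cv2.INTER_CUBIC)
A=c(t,280,140,180,120,4)   # 720x480
cv2.imwrite('pics/a.png',A[:,:,::-1])
B=c(s,230,110,150,170,3.5)
cv2.imwrite('pics/b.png',B[:,:,::-1])
for X in([0,0,0],[650,-250,0],[400,0,0],[500,100,0]): print(X,proj(load('top0'),X),proj(load('side0'),X))
E
```

```text
[0, 0, 0] [313.0253295  378.76377025] [501.95107291 209.46508586]
[650, -250, 0] [390.05071581 178.1483609 ] [272.16569934 178.99770763]
[400, 0, 0] [314.8619297  251.97695965] [370.44637355 231.73351194]
[500, 100, 0] [285.43257498 221.48496713] [343.96019257 268.51053325]
```

View pics/a.png

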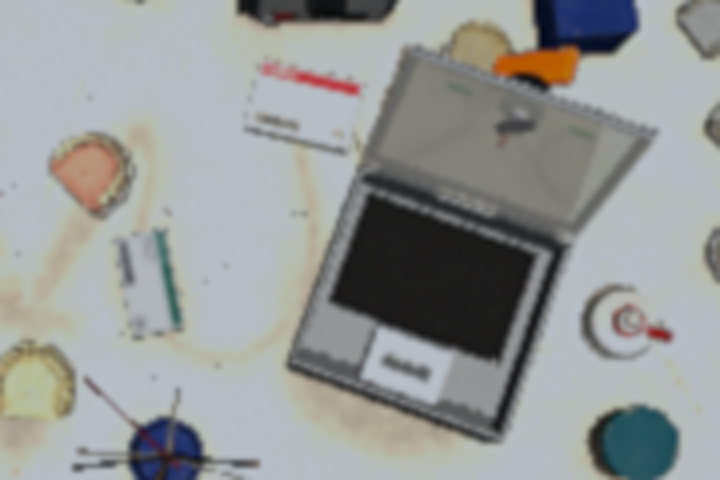

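View pics/b.png

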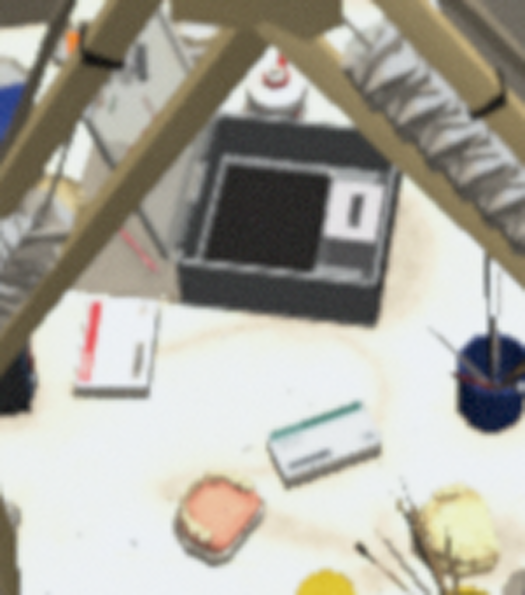

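```bash
python3 - <<'E'
from h import *
from scipy.optimize import least_squares
t=load('top0');s=load('side0')
T=lambda x,y:((x+.5)/4-.5+280,(y+.5)/4-.5+140)
S=lambda x,y:((x+.5)/3.5-.5+230,(y+.5)/3.5-.5+110)
print('dent',tri([(t,*T(93,175)),(s,*S(218,518))]))
print('dent pink',tri([(t,*T(91,174)),(s,*S(224,512))]))
L=[(-85,90,60),(-85,-90,60),(85,90,60),(85,-90,60)]
tp=[T(289,364),T(501,440),T(362,172),T(573,238)]
sp=[S(381,288),S(401,168),S(181,263),S(221,116)]
def P(p,l): c,sn=np.cos(p[3]),np.sin(p[3]);return np.array([p[0]+c*l[0]-sn*l[1],p[1]+sn*l[0]+c*l[1],p[2]+l[2]])
f=lambda p,both=1:np.concatenate([proj(t,P(p,l))-q for l,q in zip(L,tp)]+([proj(s,P(p,l))-q for l,q in zip(L,sp)] if both else []))
r=least_squares(f,[600,-250,0,-.3],loss='soft_l1');print('case',r.x,r.fun.round(1))
E
```

```text
dent [630.52374956  43.11362721   4.70594058]
dent pink [627.39933961  44.50590038  15.90919487]
case [ 5.18970752e+02 -2.33236839e+02 -1.20771151e+01 -3.40494174e-01] [ 0.2  0.1  0.8  0.7 -0.4 -1.1 -0.2  1.2 -0.4  0.6  1.  -9.4 -0.6  1.3
 -0.6 -0. ]
```

Request:
drive_effector --moves '[[[0,0,0],[0,0,-0.17]],[[0,0,0],[0,0,-0.17]],[[0,0,0],[0,0,-0.17]],[[0,0,0],[0,0,-0.17]],[[0,0,0],[0,0,-0.17]],[[0,0,0],[0,0,-0.17]],[[0,0,0],[0,0,-0.17]],[[0,0,0],[0,0,-0.17]]]' --jaw 1

```text
time_s: 1.15
position: [230.1, 634.5, 404.3]
tcp_rot: [[-0.525, -0.851, -0.0], [-0.851, 0.525, -0.001], [0.001, -0.0, -1.0]]
ft_force: [-0.2, 0.8, -0.6]
grip_width: 1.002
gripper_force: 0.0
```

```bash
python3 -c "
from h import *
s=monitor.get_state();print(np.round(s['joints'],3),s['tcp_rot'])"
```

```text
[-1.129  0.493 -0.267  1.54   0.139  1.128  1.164] [[-5.25317245e-01 -8.50906435e-01 -1.76018269e-04]
 [-8.50906176e-01  5.25317230e-01 -6.97759343e-04]
 [ 6.86193345e-04 -2.16769984e-04 -9.99999741e-01]]
```

The manual's scale: shifts go in m. Converting my numbers, 40 mm is 0.04, -18 mm is -0.018.

Request:
drive_effector --moves '[[[0.04,0.001,-0.018],[0,0,0]],[[0.04,0.001,-0.018],[0,0,0]],[[0.04,0.001,-0.018],[0,0,0]],[[0.04,0.001,-0.018],[0,0,0]],[[0.04,0.001,-0.018],[0,0,0]],[[0.02,0,0],[0,0,0]]]'

```text
time_s: 1.9
position: [108.2, 449.6, 495.8]
tcp_rot: [[-0.529, -0.848, 0.001], [-0.848, 0.529, 0.002], [-0.003, 0.0, -1.0]]
ft_force: [-0.5, 0.5, -0.6]
grip_width: 1.004
gripper_force: 0.0
```

```bash
python3 -c "
from h import *
s=monitor.get_state();print(np.round(s['joints'],3),s['tcp_rot'])"
```

```text
[-1.135  0.058 -0.347  1.902  0.022  1.182  1.094] [[-5.29272026e-01 -8.48451646e-01  9.62127047e-04]
 [-8.48448277e-01  5.29272689e-01  2.43762566e-03]
 [-2.57743507e-03  4.73852036e-04 -9.99996566e-01]]
```

To row units: 33 mm is 0.033, -27 mm is -0.027.

Request:
drive_effector --moves '[[[0.033,-0.027,0],[0,0,0]],[[0.033,-0.027,0],[0,0,0]],[[0.002,-0.035,0],[0,0,0]],[[0.004,-0.035,0],[0,0,0]],[[0.004,-0.035,0],[0,0,0]],[[0,0,0],[0,0,0]]]'

```text
time_s: 2.65
position: [205.6, 300.6, 493.9]
tcp_rot: [[-0.534, -0.845, -0.0], [-0.845, 0.534, -0.001], [0.001, -0.0, -1.0]]
ft_force: [-0.5, 0.5, 0.0]
grip_width: 0.998
gripper_force: 0.0
```

```bash
python3 -c "
from h import *
s=monitor.get_state();print(np.round(s['joints'],3))"
```

```text
[-0.967 -0.137 -0.155  2.09  -0.023  1.188  1.466]
```

To row units: -52 mm is -0.052, 6 mm is 0.006.

Request:
drive_effector --moves '[[[0.0055,-0.052,0.006],[0,0,0]],[[0.0055,-0.052,0.006],[0,0,0]],[[0.0055,-0.052,0.006],[0,0,0]],[[0.0055,-0.052,0.006],[0,0,0]],[[0.0055,-0.052,0.006],[0,0,0]],[[0.0055,-0.052,0.006],[0,0,0]],[[0.0055,-0.052,0.006],[0,0,0]],[[0.0055,-0.052,0.006],[0,0,0]],[[0,0,0],[0,0,0]]]'

```text
time_s: 3.78
position: [535.2, 42.6, 445.1]
tcp_rot: [[-0.534, -0.846, -0.001], [-0.846, 0.534, -0.003], [0.003, -0.001, -1.0]]
ft_force: [0.1, 0.6, -0.4]
grip_width: 1.003
gripper_force: 0.0
```

```bash
python3 -c "
from h import *
s=monitor.get_state();print(np.round(s['joints'],3))
g=grab('wrist','w1');R=np.array(g['R']);print(-R.T@np.array(g['t']),proj(g,[629,44,20]),proj(g,[519,-233,60]))"
```

```text
[-0.524  0.214  0.387  1.859 -0.088  1.087  2.474]
[494.29844925 -20.61215262 424.78400865] [260.83007257 211.85467308] [184.44059648 -53.97543224]
```

View pics/w1.png

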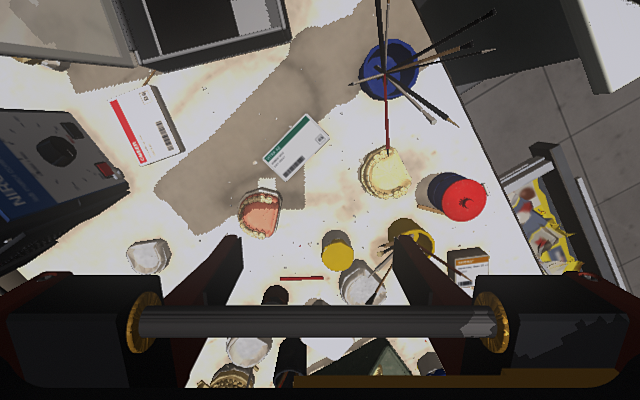

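Request:
drive_effector --moves '[[[0,0,0],[0,0,0.18]],[[0,0,0],[0,0,0.18]],[[0,0,0],[0,0,0.18]],[[0,0,0],[0,0,0.18]],[[0,0,0],[0,0,0.18]],[[0,0,0],[0,0,0.18]],[[0,0,0],[0,0,0.18]],[[0,0,0],[0,0,0.18]],[[0,0,0],[0,0,0.18]],[[0,0,0],[0,0,0.18]]]'

```text
time_s: 5.08
position: [532.4, 46.3, 446.3]
tcp_rot: [[-0.703, 0.711, -0.001], [0.711, 0.703, 0.001], [0.001, 0.0, -1.0]]
ft_force: [-0.1, -0.2, 0.6]
grip_width: 0.997
gripper_force: 0.0
```

Request:
drive_effector --moves '[[[-0.022,0.023,0.038],[0,0,0]],[[-0.022,0.023,0.038],[0,0,0]],[[-0.022,0.023,0.038],[0,0,0]],[[0,0,0],[0,0,0]]]'

```text
time_s: 5.58
position: [628.2, 48.7, 328.6]
tcp_rot: [[-0.707, 0.707, -0.006], [0.707, 0.707, -0.001], [0.004, -0.005, -1.0]]
ft_force: [-0.0, -0.1, -0.3]
grip_width: 1.001
gripper_force: 0.0
```

```bash
python3 - <<'E'
from h import *
s=monitor.get_state();print(np.round(s['joints'],3))
g=grab('wrist','w2');u,v=proj(g,[629,44,20]).astype(int);print(u,v)
a=g['frame'][max(v-60,0):v+60,u-60:u+60];a=cv2.resize(a,None,fx=4,fy=4,interpolation=cv2.INTER_CUBIC)
cv2.imwrite('pics/w2c.png',a[:,:,::-1])
E
```

```text
[-0.594  0.541  0.581  1.766 -0.355  0.948  0.92 ]
315 203
```

View pics/w2c.png

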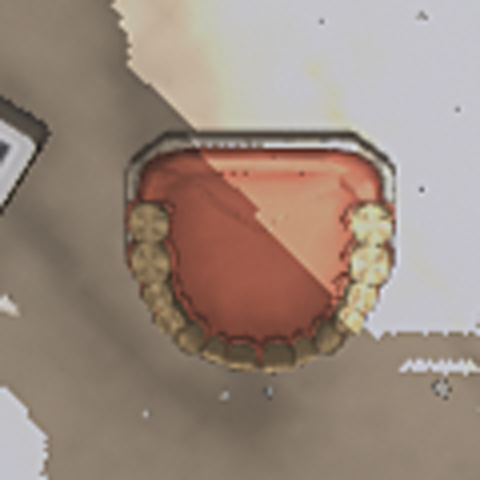

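The crop shows the denture centred near (261,250) in the crop. Its 70 mm width lies along the tool's y, and the flat cast sides are at columns 126 and 396.

```bash
python3 - <<'E'
from h import *
g=load('w2');t=load('top0')
W=lambda x,y:(255+(x+.5)/4-.5,143+(y+.5)/4-.5)
for z in(0,19):
    a=onz(g,*W(126,220),z);b=onz(g,*W(396,220),z);print(z,a,b,np.linalg.norm(a-b),(a+b)/2)
    print(onz(g,*W(262,132),z),onz(g,*W(262,372),z))
print(tri([(g,*W(262,255)),(t,280+92.5/4-.4,140+174/4-.4)]))
a=onz(g,*W(140,134),19);b=onz(g,*W(380,134),19);print('yaw back edge',np.degrees(np.arctan2(*(b-a)[1::-1])))
E
```

```text
0 [606.69540407  22.11290018   0.        ] [656.78857101  72.3875362    0.        ] 70.97087009435333 [631.74198754  47.25021819   0.        ]
[615.33347096  63.96516245   0.        ] [662.29997482  17.27248876   0.        ]
19 [604.684013    27.12771397  19.        ] [651.69055228  74.30454061  19.        ] 66.59780556854516 [628.18728264  50.71612729  19.        ]
[612.78982175  66.40113448  19.        ] [656.86235585  22.58555776  19.        ]
[631.62538815  43.67556917  15.90407825]
yaw back edge 45.080356832805734
```

To row units: 22 mm is 0.022, -8 mm is -0.008.

Request:
drive_effector --moves '[[[-0.008,0.0014,0],[0,0,0]],[[0,0,0.045],[0,0,0]],[[0,0,0.045],[0,0,0]],[[0,0,0.03],[0,0,0]],[[0,0,0.022],[0,0,0]],[[0,0,0],[0,0,0]]]'

```text
time_s: 6.38
position: [635.0, 41.5, 190.5]
tcp_rot: [[-0.705, 0.709, -0.001], [0.709, 0.705, 0.0], [0.001, -0.0, -1.0]]
ft_force: [-0.1, -0.3, 1.0]
grip_width: 0.999
gripper_force: 0.0
```

Request:
drive_effector --moves '[[[0,0,0],[0,0,0]],[[0,0,0],[0,0,0]],[[0,0,0],[0,0,0]],[[0,0,0],[0,0,0]],[[0,0,0],[0,0,0]],[[0,0,0],[0,0,0]]]' --jaw 0 --grip_force 25

```text
time_s: 7.12
position: [635.9, 41.4, 191.8]
tcp_rot: [[-0.705, 0.709, 0.002], [0.709, 0.705, 0.001], [-0.001, 0.002, -1.0]]
ft_force: [0.4, 0.7, 6.5]
grip_width: 0.758
gripper_force: 25.0
```

Request:
drive_effector --moves '[[[0,0,-0.01],[0,0,0]],[[0,0,-0.02],[0,0,0]],[[0,0,-0.04],[0,0,0]],[[0,0,-0.05],[0,0,0]],[[0,0,-0.05],[0,0,0]],[[0,0,-0.04],[0,0,0]],[[0,0,0],[0,0,0]]]'

```text
time_s: 8.0
position: [636.0, 40.6, 405.3]
tcp_rot: [[-0.705, 0.709, 0.007], [0.709, 0.705, 0.002], [-0.004, 0.006, -1.0]]
ft_force: [0.6, -0.1, -1.4]
grip_width: 0.754
gripper_force: 24.6
```

```bash
python3 -c "
from h import *
s=monitor.get_state();print(np.round(s['joints'],3))"
```

```text
[-0.616  0.47   0.633  1.685 -0.31   1.081  0.893]
```

```bash
python3 - <<'E'
from h import *
from scipy.optimize import least_squares
t=load('top0');s=load('side0')
T=lambda x,y:((x+.5)/4-.5+280,(y+.5)/4-.5+140)
S=lambda x,y:((x+.5)/3.5-.5+230,(y+.5)/3.5-.5+110)
L=[(-85,90,60),(-85,-90,60),(85,90,60),(85,-90,60)]
tp=[T(289,364),T(501,440),T(362,172),T(573,238)]
sp=[S(381,288),S(401,168),S(181,263),S(221,116)]
def P(p,l): c,sn=np.cos(p[2]),np.sin(p[2]);return np.array([p[0]+c*l[0]-sn*l[1],p[1]+sn*l[0]+c*l[1],l[2]])
def run(w):
    f=lambda p:np.concatenate([proj(t,P(p,l))-q for l,q in zip(L,tp)]+[w*(proj(s,P(p,l))-q) for i,(l,q) in enumerate(zip(L,sp)) if i!=1])
    r=least_squares(f,[600,-250,-.3],loss='soft_l1');print('case',r.x,r.fun.round(1));return r.x
for w in(0,1): p=run(w)
le=[T(409,48),T(656,130)]
for a in np.arange(1.5,2.1,.1):
    X=[(85-176*np.cos(a),y,60+176*np.sin(a)) for y in(91,-91)]
    print(round(a,2),[(proj(t,P(p,x))-q).round(1) for x,q in zip(X,le)])
print('pad',P(p,(16,0,9)),'s front-right',proj(s,P(p,L[1])),sp[1])
E
```

```text
case [ 5.19340734e+02 -2.31229544e+02 -3.37321192e-01] [-0.2 -0.1  1.   0.5 -0.8 -1.9  0.1  0.5 -0.  -0.  -0.  -0.  -0.  -0. ]
case [ 5.18601161e+02 -2.29334980e+02 -3.38343498e-01] [-0.8  0.1  0.4  0.8 -1.3 -1.7 -0.5  0.7  0.2 -1.  -0.6 -0.2 -0.6 -1.9]
1.5 [array([-8.6, 21.7]), array([-6.9, 23.5])]
1.6 [array([-6.5, 15.8]), array([-4.9, 17.5])]
1.7 [array([-4.5, 10.1]), array([-3. , 11.6])]
1.8 [array([-2.6,  4.6]), array([-1.4,  6. ])]
1.9 [array([-0.8, -0.6]), array([-0. ,  0.6])]
2.0 [array([ 0.8, -5.3]), array([ 1.1, -4.3])]
2.1 [array([ 2.2, -9.6]), array([ 2. , -8.8])]
pad [ 533.69405385 -234.64577963    9.        ] s front-right [345.73367069 146.30495828] (344.2142857142857, 157.64285714285714)
```

Request:
drive_effector --moves '[[[0,0,0],[0,0,-0.15]],[[0,0,0],[0,0,-0.15]],[[0,0,0],[0,0,-0.148]],[[0.0004,-0.049,0],[0,0,0]],[[0.0004,-0.049,0],[0,0,0]],[[0.0004,-0.049,0],[0,0,0]],[[0.0004,-0.049,0],[0,0,0]],[[0.0004,-0.049,0],[0,0,0]],[[0.0004,-0.049,0],[0,0,0]],[[0,0,0],[0,0,0]],[[0,0,0],[0,0,0]]]'

```text
time_s: 9.38
position: [534.9, -234.4, 400.0]
tcp_rot: [[-0.943, 0.333, -0.001], [0.333, 0.943, 0.001], [0.001, 0.001, -1.0]]
ft_force: [0.2, 0.6, -1.2]
grip_width: 0.761
gripper_force: 24.6
```

```bash
python3 - <<'E'
from h import *
s=monitor.get_state();print(np.round(s['joints'],3),s['gripper_force'])
for n in('wrist',): g=grab(n,'w3')
t=grab('top','t3')
p=np.array([s['position'][0]-519,s['position'][1]+230.5]);c,sn=np.cos(-.338),np.sin(-.338)
print('case frame',c*p[0]+sn*p[1],-sn*p[0]+c*p[1])
a=cv2.resize(t['frame'][130:260,340:460],None,fx=3,fy=3,interpolation=cv2.INTER_CUBIC)
o=np.zeros((400,640+160,3),np.uint8);w=cv2.resize(g['frame'],(440,275));o[:275,360:]=w;o[:390,:360]=a
cv2.imwrite('pics/c3.png',o[:,:,::-1])
E
```

```text
[-0.155  0.373  0.597  1.815 -0.242  1.029  1.767] 24.631769910392904
case frame 16.30082556845175 1.6271752667762764
```

View pics/c3.png

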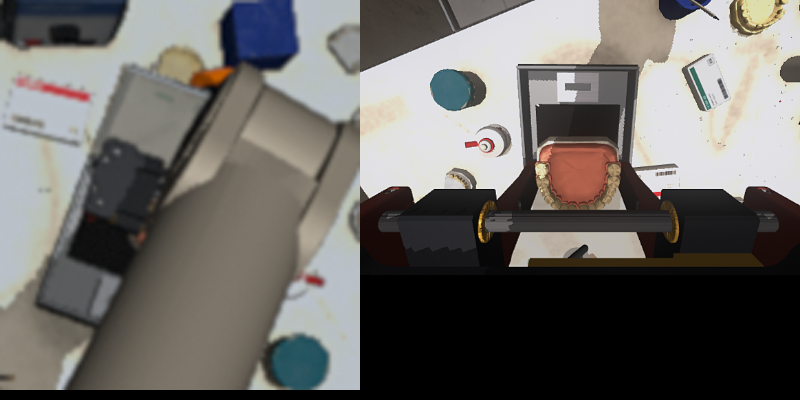

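The denture is held upright and square to the case. The slot shows at (317,126) in the full wrist frame and the mat lies just behind it.

```bash
python3 - <<'E'
from h import *
g=load('w3');X=onz(g,317,126.5,46);c,s=np.cos(-.338),np.sin(-.338)
print('slot',X,'pred',519-55*c,-230.5-55*s)
st=monitor.get_state();print(st['position'])
E
```

```text
slot [ 471.85317433 -211.30536648   46.        ] pred 467.11191354323984 -212.2619495598959
[ 535.60047566 -233.36265985  400.10980457]
```

Request:
drive_effector --moves '[[[0,-0.0015,0.02],[0,0,0]],[[0,0,0.05],[0,0,0]],[[0,0,0.05],[0,0,0]],[[0,0,0.04],[0,0,0]],[[0,0,0.022],[0,0,0]],[[0,0,0.008],[0,0,0]],[[0,0,0],[0,0,0]],[[0,0,0],[0,0,0]]]'

```text
time_s: 10.48
position: [535.2, -236.4, 211.7]
tcp_rot: [[-0.943, 0.333, 0.002], [0.333, 0.943, -0.0], [-0.002, 0.0, -1.0]]
ft_force: [0.8, 0.1, -1.7]
grip_width: 0.756
gripper_force: 24.6
```

```bash
python3 -c "
from h import *
s=monitor.get_state();print(s['position'],s['ft_force'],np.round(s['joints'],2))"
```

```text
[ 535.16657034 -236.36252171  211.71537199] [ 0.84101013  0.05290661 -1.6609246 ] [-0.03  0.62  0.46  1.94 -0.43  0.67  1.92]
```

To row units: 4 mm is 0.004, 3 mm is 0.003.

Request:
drive_effector --moves '[[[0,0,0.004],[0,0,0]],[[0,0,0.003],[0,0,0]],[[0,0,0],[0,0,0]]]'

```text
time_s: 10.85
position: [534.4, -236.4, 203.5]
tcp_rot: [[-0.943, 0.333, -0.0], [0.333, 0.943, 0.0], [0.0, 0.0, -1.0]]
ft_force: [-1.1, -0.6, -1.9]
grip_width: 0.753
gripper_force: 24.6
```

Request:
drive_effector --moves '[[[0,0,0.002],[0,0,0]],[[0,0,0],[0,0,0]],[[0,0,0],[0,0,0]]]'

```text
time_s: 11.22
position: [534.5, -236.4, 201.6]
tcp_rot: [[-0.943, 0.333, -0.0], [0.333, 0.943, -0.0], [0.0, -0.0, -1.0]]
ft_force: [1.2, -0.4, -0.6]
grip_width: 0.758
gripper_force: 24.6
```

To row units: 1.5 mm is 0.0015.

Request:
drive_effector --moves '[[[0,0,0.0015],[0,0,0]],[[0,0,0],[0,0,0]],[[0,0,0],[0,0,0]]]'

```text
time_s: 11.6
position: [534.6, -236.6, 200.8]
tcp_rot: [[-0.943, 0.333, 0.001], [0.333, 0.943, 0.0], [-0.0, 0.0, -1.0]]
ft_force: [-1.8, 1.2, 5.8]
grip_width: 0.757
gripper_force: 24.9
```

Request:
drive_effector --moves '[[[0,0,0],[0,0,0]],[[0,0,0],[0,0,0]],[[0,0,0],[0,0,0]],[[0,0,0],[0,0,0]]]' --jaw 1

```text
time_s: 12.1
position: [534.6, -236.4, 200.1]
tcp_rot: [[-0.943, 0.333, -0.0], [0.333, 0.943, 0.0], [0.0, -0.0, -1.0]]
ft_force: [-0.4, 0.1, -0.2]
grip_width: 0.996
gripper_force: 0.0
```

Request:
drive_effector --moves '[[[0,0,-0.01],[0,0,0]],[[0,0,-0.03],[0,0,0]],[[0,0,-0.05],[0,0,0]],[[0,0,-0.05],[0,0,0]],[[0,0,-0.05],[0,0,0]],[[0,0,-0.02],[0,0,0]],[[0,0,0],[0,0,0]]]'

```text
time_s: 12.98
position: [534.7, -236.8, 412.2]
tcp_rot: [[-0.943, 0.333, 0.004], [0.333, 0.943, -0.001], [-0.004, 0.001, -1.0]]
ft_force: [0.1, 0.9, -0.8]
grip_width: 1.001
gripper_force: 0.0
```

```bash
python3 - <<'E'
from h import *
g=grab('wrist','w4');cv2.imwrite('pics/w4c.png',g['frame'][:300,140:500,::-1])
E
```

```text
(no output)
```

View pics/w4c.png

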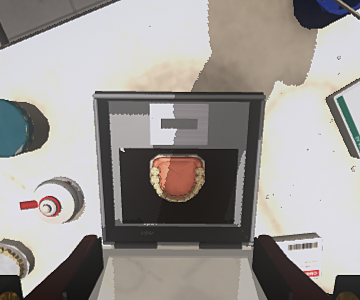

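The denture stands upright in the middle of the mat, about (180,178) in the crop, with the case and the lid hinge line clear. Next I'll close the fingers and go over behind the lid.

To row units: -46 mm is -0.046, 15 mm is 0.015.

Request:
drive_effector --moves '[[[0,0,-0.035],[0,0,0]],[[0,0,-0.03],[0,0,0]],[[-0.046,0.015,0],[0,0,0]],[[-0.046,0.015,0],[0,0,0]],[[-0.046,0.015,0],[0,0,0]],[[-0.047,0.016,0],[0,0,0]],[[0,0,0],[0,0,0]],[[0,0,0.05],[0,0,0]],[[0,0,0.045],[0,0,0]],[[0,0,0],[0,0,0]]]' --jaw 0 --grip_force 20

```text
time_s: 14.28
position: [727.5, -240.0, 374.9]
tcp_rot: [[-0.942, 0.334, -0.009], [0.334, 0.943, 0.003], [0.01, -0.0, -1.0]]
ft_force: [0.2, 0.8, 0.5]
grip_width: 0.004
gripper_force: 0.0
```

```bash
python3 - <<'E'
from h import *
s=monitor.get_state();c,sn=np.cos(-.338),np.sin(-.338);d=np.array(s['position'][:2])-[521,-230.5]
print('case',c*d[0]+sn*d[1],-sn*d[0]+c*d[1],s['position'][2]-182,np.round(s['joints'],2))
g=load('w4')
for n,u,v,z in(('fl',234,93,60),('fr',403,93,60),('slot',320,124,46)):
    d=onz(g,u,v,z)[:2]-[519,-230.5];print(n,c*d[0]+sn*d[1],-sn*d[0]+c*d[1])
E
```

```text
case 197.9580091319177 59.540436964112374 192.8988270398442 [-0.09  0.72  0.56  1.35 -0.38  1.19  1.74]
fl -81.99678053145061 -85.14704533707547
fr -81.69796239815147 88.71357030065013
slot -50.638295139626265 3.4655763688904386
```

Request:
drive_effector --moves '[[[0.025,0,0],[0,0,0]],[[0.025,0,0],[0,0,0]],[[0.025,0,0],[0,0,0]],[[0.025,0,0],[0,0,0]],[[0.017,0,-0.004],[0,0,0]],[[0.017,0,-0.004],[0,0,0]],[[0,0,0],[0,0,0]]]'

```text
time_s: 15.15
position: [602.5, -196.4, 390.6]
tcp_rot: [[-0.943, 0.334, 0.003], [0.334, 0.943, 0.0], [-0.003, 0.001, -1.0]]
ft_force: [0.8, -0.9, 0.5]
grip_width: 0.008
gripper_force: 0.0
```

```bash
python3 - <<'E'
from h import *
s=monitor.get_state();c,sn=np.cos(-.338),np.sin(-.338);d=np.array(s['position'][:2])-[522,-230]
print('case',c*d[0]+sn*d[1],-sn*d[0]+c*d[1],s['position'][2]-182)
E
```

```text
case 64.82595552105118 58.35756526886543 208.6027417486918
```

Request:
drive_effector --moves '[[[0.021,0,0.002],[0,0,0]],[[0.02,0,0.011],[0,0,0]],[[0.021,0,0.011],[0,0,0]]]'

```text
time_s: 15.52
position: [545.2, -175.8, 365.4]
tcp_rot: [[-0.943, 0.334, 0.004], [0.334, 0.943, -0.001], [-0.004, 0.0, -1.0]]
ft_force: [2.7, -1.0, -1.0]
grip_width: 0.005
gripper_force: 1.0
```

```bash
python3 - <<'E'
from h import *
s=monitor.get_state();c,sn=np.cos(-.338),np.sin(-.338);d=np.array(s['position'][:2])-[522,-230]
print('case',c*d[0]+sn*d[1],-sn*d[0]+c*d[1],s['position'][2]-182)
g=grab('top','t5');w=grab('wrist','w5');a=cv2.resize(g['frame'][130:260,340:460],None,fx=3,fy=3,interpolation=cv2.INTER_CUBIC)
o=np.zeros((400,800,3),np.uint8);o[:390,:360]=a;o[:275,360:]=cv2.resize(w['frame'],(440,275));cv2.imwrite('pics/c5.png',o[:,:,::-1])
E
```

```text
case 3.964176882803635 58.83388716014383 183.43048786384787
```

View pics/c5.png

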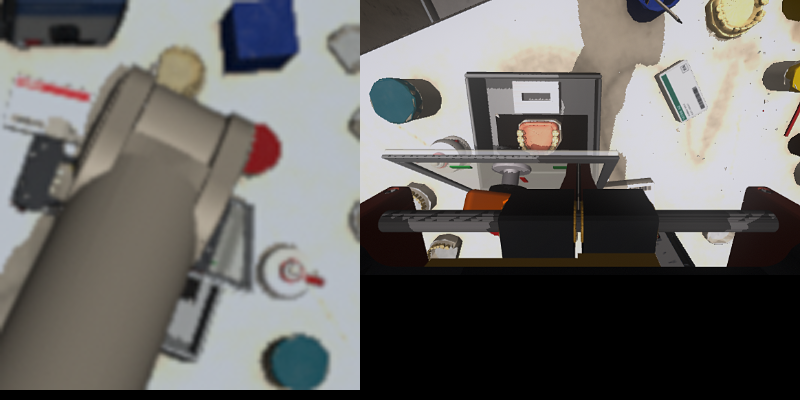

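The wrist view shows the lid folding over the case, its free edge across columns 383–617 at row 155, and the denture untouched. I'll go on pushing.

The manual's scale: shifts go in m. Converting my numbers, 20 mm is 0.02, 17 mm is 0.017.

Request:
drive_effector --moves '[[[0.017,0,0.016],[0,0,0]],[[0.017,0,0.016],[0,0,0]],[[0.011,0,0.02],[0,0,0]],[[0.011,0,0.02],[0,0,0]],[[0.004,0,0.016],[0,0,0]],[[0.003,0,0.015],[0,0,0]],[[0,0,0.01],[0,0,0]]]'

```text
time_s: 16.5
position: [485.3, -154.4, 250.4]
tcp_rot: [[-0.943, 0.333, -0.001], [0.333, 0.943, 0.0], [0.001, -0.0, -1.0]]
ft_force: [-1.6, 1.4, 1.6]
grip_width: 0.003
gripper_force: 0.5
```

Request:
drive_effector --moves '[[[0,0,0.006],[0,0,0]],[[0,0,0.003],[0,0,0]],[[0,0,0],[0,0,0]]]'

```text
time_s: 16.88
position: [485.2, -155.2, 246.4]
tcp_rot: [[-0.942, 0.335, 0.0], [0.335, 0.942, 0.005], [0.001, 0.005, -1.0]]
ft_force: [-18.9, 7.6, 62.3]
grip_width: 0.006
gripper_force: 31.1
```

Request:
drive_effector --moves '[[[0,0,-0.02],[0,0,0]],[[0,0,-0.05],[0,0,0]],[[0,0,-0.05],[0,0,0]],[[0,0,-0.045],[0,0,0]],[[-0.04,-0.03,0],[0,0,0]],[[-0.04,-0.03,0],[0,0,0]],[[0,0,0],[0,0,0]]]'

```text
time_s: 17.75
position: [541.4, -240.4, 407.1]
tcp_rot: [[-0.942, 0.337, 0.0], [0.337, 0.942, -0.003], [-0.001, -0.002, -1.0]]
ft_force: [-0.0, -0.3, 0.4]
grip_width: 0.005
gripper_force: 0.0
```

```bash
python3 - <<'E'
from h import *
s=monitor.get_state();print(np.round(s['joints'],2))
g=grab('wrist','w6')
u,v=proj(g,[522-55*.943,-230+55*.332,116]).astype(int);print(u,v)
c=g['frame'][max(v-100,0):v+100,u-120:u+120];cv2.imwrite('pics/w6c.png',cv2.resize(c,None,fx=3,fy=3,interpolation=cv2.INTER_CUBIC)[:,:,::-1]);print(max(v-100,0),u-120)
E
```

```text
[-0.2   0.39  0.67  1.79 -0.28  1.05  1.8 ]
320 116
16 200
```

View pics/w6c.png

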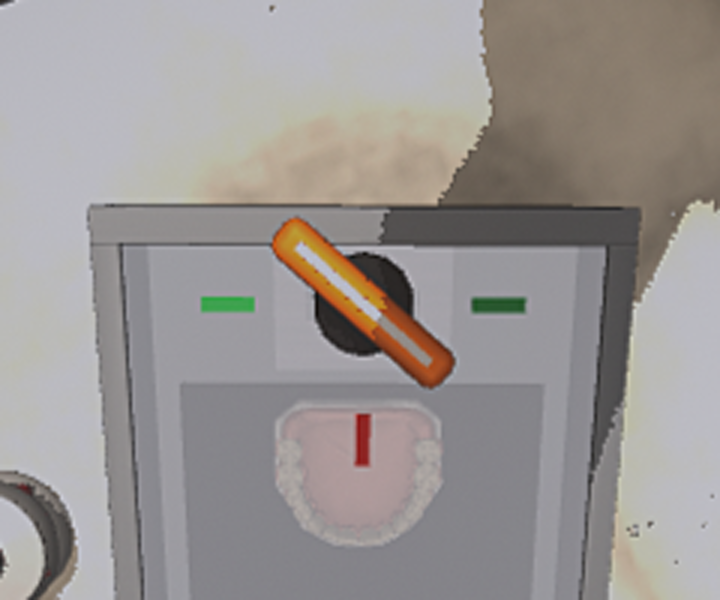

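The lid is shut. The wing centre is at crop (363,302), the wing is turned about 44° clockwise from the green marks (a≈0.76), and the denture stands under the lid.

Request:
drive_effector --moves '[[[0.038,0.0015,0],[0,0,0]],[[0.038,0.0015,0],[0,0,0]],[[0,0,0],[0,0,0.179]],[[0,0,0],[0,0,0.179]],[[0,0,0],[0,0,0.179]],[[0,0,0],[0,0,0.179]],[[0,0,0],[0,0,0.179]],[[0,0,0],[0,0,0.179]],[[0,0,0],[0,0,0.179]],[[0,0,0],[0,0,0.179]],[[0,0,0],[0,0,0.179]],[[0,0,0],[0,0,0.179]]]' --jaw 1

```text
time_s: 19.3
position: [469.4, -208.2, 406.8]
tcp_rot: [[0.534, 0.845, -0.0], [0.845, -0.534, 0.002], [0.002, -0.002, -1.0]]
ft_force: [0.7, -0.4, 0.4]
grip_width: 1.002
gripper_force: 0.0
```

Request:
drive_effector --moves '[[[0,0,0],[0,0,0.179]],[[0,0,0],[0,0,0.179]],[[0,0,0],[0,0,0.179]],[[0,0,0.03],[0,0,0]],[[0,0,0.03],[0,0,0]],[[0,0,0],[0,0,0]]]'

```text
time_s: 20.05
position: [468.9, -208.0, 345.6]
tcp_rot: [[0.889, 0.458, -0.004], [0.458, -0.889, 0.002], [-0.002, -0.004, -1.0]]
ft_force: [-0.2, 0.3, -0.1]
grip_width: 0.994
gripper_force: 0.0
```

```bash
python3 - <<'E'
from h import *
s=monitor.get_state();print(np.round(s['joints'],2),s['position'])
g=grab('wrist','w7');O=[]
for f in('w6','w7'):
    g=load(f);h=cv2.cvtColor(g['frame'],cv2.COLOR_RGB2HSV);m=cv2.inRange(h,(6,150,80),(22,255,255))
    u0,v0=proj(g,[470,-212,110]);k=np.zeros_like(m);cv2.circle(k,(int(u0),int(v0)),60,255,-1);m&=k
    n,l,st,ce=cv2.connectedComponentsWithStats(cv2.morphologyEx(m,cv2.MORPH_CLOSE,np.ones((5,5))));i=1+st[1:,4].argmax()
    ys,xs=np.where(l==i);r=cv2.minAreaRect(np.c_[xs,ys].astype(np.float32));print(f,(u0,v0),ce[i],st[i],r)
    b=cv2.boxPoints(r);O.append((g,*r[0]))
    e=[(b[j]+b[(j+1)%4])/2 for j in range(4)];e=[e[0],e[2]] if np.linalg.norm(e[0]-e[2])>np.linalg.norm(e[1]-e[3]) else [e[1],e[3]]
    p,q=[onz(g,*x,114) for x in e];print('ends',p,q,np.linalg.norm(p-q),'yaw',np.degrees(np.arctan2(*(q-p)[1::-1])))
print('tri',tri(O))
E
```

```text
[-0.56  0.52  1.15  2.05 -0.59  0.96 -0.2 ] [ 468.92177585 -207.95082838  345.55328407]
w6 (np.float64(320.2391423974258), np.float64(116.1098080592387)) [320.05842912 116.2164751 ] [ 291   89   60   56 1044] ((320.4378967285156, 116.44482421875), (73.66134643554688, 14.865140914916992), 41.6335334777832)
ends [ 443.74951321 -227.24331245  114.        ] [ 498.03710443 -196.00125002  114.        ] 62.63552527615704 yaw 29.920072981290296
w7 (np.float64(325.3919698692565), np.float64(222.81996246021708)) [325.52101576 218.08844133] [ 316  177   19   84 1142] ((325.667724609375, 218.6933135986328), (83.0535888671875, 16.946449279785156), 87.70938873291016)
ends [ 501.03581475 -194.51963162  114.        ] [ 445.04305793 -226.662294    114.        ] 64.56267931718858 yaw -150.14200564132796
tri [ 470.44064915 -212.02352828  101.61556087]
```

Request:
drive_effector --moves '[[[-0.0005,0.0042,0],[0,0,-0.046]],[[0,0,0.025],[0,0,0]],[[0,0,0.025],[0,0,0]],[[0,0,0.018],[0,0,0]],[[0,0,0],[0,0,0]],[[0,0,0],[0,0,0]]]'

```text
time_s: 20.85
position: [471.7, -213.6, 280.0]
tcp_rot: [[0.867, 0.497, 0.001], [0.497, -0.867, -0.0], [0.001, 0.001, -1.0]]
ft_force: [0.7, -0.3, -0.1]
grip_width: 1.002
gripper_force: 0.0
```

```bash
python3 - <<'E'
from h import *
s=monitor.get_state();R=np.array(s['tcp_rot']);print(R.T@(np.array([470.4,-212,93])-s['position']),np.degrees(np.arctan2(R[1,1],R[0,1])),s['position'])
E
```

```text
[ -0.47923536  -2.14646993 187.02359023] -60.16735719138365 [ 471.67393192 -213.55244668  280.02573969]
```

To row units: 5 mm is 0.005, -2 mm is -0.002.

Request:
drive_effector --moves '[[[0,-0.002,0.005],[0,0,0]],[[0,0,0],[0,0,0]],[[0,0,0],[0,0,0]]]'

```text
time_s: 21.22
position: [470.4, -211.5, 274.3]
tcp_rot: [[0.867, 0.498, 0.0], [0.498, -0.867, -0.0], [0.0, 0.0, -1.0]]
ft_force: [-0.5, 1.6, 0.1]
grip_width: 1.002
gripper_force: 0.0
```

Request:
drive_effector --moves '[[[0,0,0],[0,0,0]],[[0,0,0],[0,0,0]],[[0,0,0],[0,0,0]],[[0,0,0],[0,0,0]],[[0,0,0],[0,0,0]],[[0,0,0],[0,0,0]]]' --jaw 0 --grip_force 50

```text
time_s: 21.98
position: [470.4, -211.6, 274.1]
tcp_rot: [[0.867, 0.498, -0.0], [0.498, -0.867, -0.0], [-0.0, -0.0, -1.0]]
ft_force: [-0.3, 0.2, 0.6]
grip_width: 0.358
gripper_force: 0.0
```

Request:
drive_effector --moves '[[[0,0,0],[0,0,0]],[[0,0,0],[0,0,0]],[[0,0,0],[0,0,0]],[[0,0,0],[0,0,0]]]'

```text
time_s: 22.48
position: [470.7, -212.2, 274.4]
tcp_rot: [[0.868, 0.497, 0.001], [0.497, -0.868, -0.002], [0.0, 0.003, -1.0]]
ft_force: [1.8, -4.3, -3.6]
grip_width: 0.145
gripper_force: 49.9
```

Request:
drive_effector --moves '[[[0,0,0],[0,0,-0.12]],[[0,0,0],[0,0,-0.12]],[[0,0,0],[0,0,-0.12]],[[0,0,0],[0,0,-0.12]],[[0,0,0],[0,0,-0.12]],[[0,0,0],[0,0,-0.11]],[[0,0,0],[0,0,0]],[[0,0,0],[0,0,0]]]'

```text
time_s: 23.48
position: [470.8, -212.4, 274.4]
tcp_rot: [[0.334, 0.943, 0.002], [0.943, -0.334, -0.002], [-0.001, 0.002, -1.0]]
ft_force: [2.2, -5.4, -4.4]
grip_width: 0.142
gripper_force: 50.0
```

```bash
python3 -c "
from h import *
s=monitor.get_state();R=np.array(s['tcp_rot']);print(np.degrees(np.arctan2(R[1,1],R[0,1])),s['torque'],np.round(s['joints'],2))"
```

```text
-19.50573846276243 [-1.22279316 -0.5682004   0.02106383] [-0.32  0.51  0.81  2.09 -0.54  0.76  0.49]
```

To row units: 3 mm is 0.003.

Request:
drive_effector --moves '[[[0,0,0.003],[0,0,0]],[[0,0,0.003],[0,0,0]],[[0,0,0.003],[0,0,0]],[[0,0,0.003],[0,0,0]],[[0,0,0],[0,0,0]],[[0,0,0],[0,0,0]]]'

```text
time_s: 24.22
position: [470.8, -212.5, 262.7]
tcp_rot: [[0.334, 0.943, 0.002], [0.943, -0.334, -0.002], [-0.001, 0.002, -1.0]]
ft_force: [1.7, -4.9, 5.7]
grip_width: 0.145
gripper_force: 50.0
```

Request:
drive_effector --moves '[[[0,0,0.003],[0,0,0]],[[0,0,0.003],[0,0,0]],[[0,0,0.001],[0,0,0]],[[0,0,0],[0,0,0]]]'

```text
time_s: 24.72
position: [470.8, -212.5, 256.0]
tcp_rot: [[0.334, 0.942, 0.002], [0.942, -0.334, -0.001], [-0.0, 0.002, -1.0]]
ft_force: [1.3, -4.9, 10.0]
grip_width: 0.146
gripper_force: 50.0
```

Request:
drive_effector --moves '[[[0,0,0],[0,0,0.1]],[[0,0,0],[0,0,0.15]],[[0,0,0],[0,0,0.16]],[[0,0,0],[0,0,0.16]],[[0,0,0],[0,0,0.16]],[[0,0,0],[0,0,0.16]],[[0,0,0],[0,0,0.16]],[[0,0,0],[0,0,0.16]],[[0,0,0],[0,0,0.16]],[[0,0,0],[0,0,0.15]],[[0,0,0],[0,0,0.06]],[[0,0,0],[0,0,0]]]'

```text
time_s: 26.22
position: [470.8, -212.2, 256.0]
tcp_rot: [[0.939, -0.344, 0.002], [-0.344, -0.939, -0.001], [0.002, 0.001, -1.0]]
ft_force: [-0.2, -2.9, 10.4]
grip_width: 0.146
gripper_force: 50.0
```

Request:
drive_effector --moves '[[[0,0,0],[0,0,0]],[[0,0,0],[0,0,0]]]'

```text
time_s: 26.48
position: [470.7, -212.2, 256.0]
tcp_rot: [[0.939, -0.343, 0.002], [-0.343, -0.939, -0.001], [0.002, 0.0, -1.0]]
ft_force: [0.7, -2.5, 10.0]
grip_width: 0.142
gripper_force: 50.0
```

```bash
python3 -c "
from h import *
s=monitor.get_state();R=np.array(s['tcp_rot']);print(np.degrees(np.arctan2(R[1,1],R[0,1])),s['torque'],np.round(s['joints'],2))"
```

```text
-110.06134234507537 [-0.62254422  0.01568997 -0.03834892] [-0.51  0.77  1.16  2.11 -0.94  0.92 -0.72]
```

Request:
drive_effector --moves '[[[0,0,-0.0015],[0,0,0]],[[0,0,-0.0015],[0,0,0]],[[0,0,0],[0,0,0]]]'

```text
time_s: 26.85
position: [470.7, -212.2, 258.8]
tcp_rot: [[0.939, -0.343, 0.002], [-0.343, -0.939, -0.001], [0.002, 0.0, -1.0]]
ft_force: [1.0, -2.9, 7.2]
grip_width: 0.144
gripper_force: 50.0
```

Request:
drive_effector --moves '[[[0,0,0],[0,0,0]],[[0,0,0],[0,0,0]],[[0,0,0],[0,0,0]],[[0,0,0],[0,0,0]]]' --jaw 0.5

```text
time_s: 27.35
position: [470.3, -211.3, 257.9]
tcp_rot: [[0.94, -0.342, -0.001], [-0.342, -0.94, 0.001], [-0.001, -0.0, -1.0]]
ft_force: [0.4, 0.4, -0.3]
grip_width: 0.493
gripper_force: 0.0
```

Request:
drive_effector --moves '[[[0,0,-0.03],[0,0,0]],[[0,0,-0.05],[0,0,0]],[[0,0,-0.04],[0,0,0]],[[0,0,-0.03],[0,0,0]],[[-0.02,0,0],[0,0,0]],[[0,0,0],[0,0,0]]]' --jaw 1

```text
time_s: 28.1
position: [450.7, -204.5, 408.1]
tcp_rot: [[0.94, -0.342, 0.001], [-0.342, -0.94, 0.003], [-0.0, -0.003, -1.0]]
ft_force: [0.5, 0.1, 0.2]
grip_width: 0.998
gripper_force: 0.0
```

```bash
python3 - <<'E'
from h import *
g=grab('wrist','w8');u,v=proj(g,[470,-212,100]).astype(int);print(u,v)
h=cv2.cvtColor(g['frame'],cv2.COLOR_RGB2HSV);m=cv2.inRange(h,(6,150,80),(22,255,255));k=np.zeros_like(m);cv2.circle(k,(u,v),60,255,-1);m&=k
ys,xs=np.where(m>0);r=cv2.minAreaRect(np.c_[xs,ys].astype(np.float32));print(r)
b=cv2.boxPoints(r);e=[(b[j]+b[(j+1)%4])/2 for j in range(4)];e=[e[0],e[2]] if np.linalg.norm(e[0]-e[2])>np.linalg.norm(e[1]-e[3]) else [e[1],e[3]]
for z in(99,102,112,116):
    p,q=[onz(g,*x,z) for x in e];print(z,np.linalg.norm(p-q),'yaw',np.degrees(np.arctan2(*(q-p)[1::-1])))
t=grab('top','t8')
x0=max(u-130,0);y0=max(v-110,0);c=g['frame'][y0:y0+240,x0:x0+260];cv2.imwrite('pics/w8c.png',cv2.resize(c,None,fx=2.2,fy=2.2)[:,:,::-1])
E
```

```text
319 175
((319.0, 172.5), (65.0, 12.0), 90.0)
99 63.22162831855004 yaw 160.07957061964214
102 62.5643161954442 yaw 160.07957061964214
112 60.37327578509137 yaw 160.07957061964217
116 59.496859620950204 yaw 160.07957061964217
```

View pics/w8c.png

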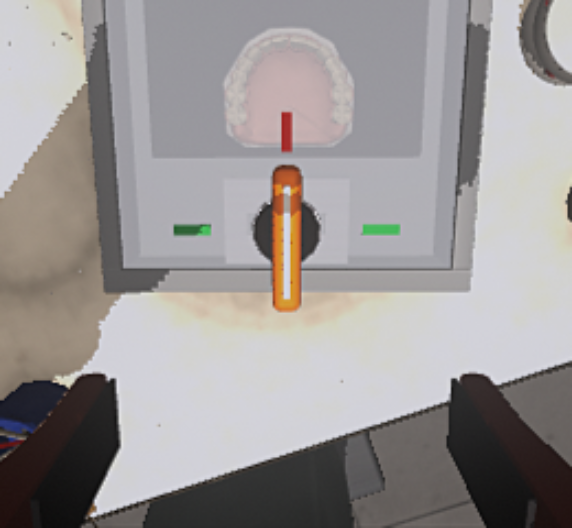

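The wing lies in line with the red mark at (287,130). Its apparent length fits a top about 99 mm high, so it is down and locked. The lid is flat and the gripper is clear.

```bash
python3 -c "
from h import *
print(hand_in())"
```

```text
the job is handed in; nothing more can be done
None
```

The denture stands upright on the mat, the lid is shut, and the knob is pushed down, turned to the red mark and locked; the gripper is clear and the job was handed in at about 28 s, though the fingers briefly pressed the lid with about 62 N while shutting it.

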